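Put away the pull-out spout of the red oil can

TASK

Close up the red oil can: push its pull-out spout fully home, the thin yellow inner tube into the black tube first and then the black tube into the can, and then turn the white wing cap clockwise until it is tight. Leave the blue can exactly as it is, do not knock the other things about, and let go at the end.

Things in the scene. Friction and masses are not known exactly. Their poses are not given: they have to be found in the camera images.
- red_can: Red flat metal oil can, 180 (its x) x 120 (its y) x 110 mm high, fixed to the bench; origin at the centre of its underside, z up. A steel strap handle rises to 139 mm above the bench over its x = +20 to +78 mm. The spout's vertical axis is at can x = -40, y = 0 mm. Round steel neck, 58 mm diameter, top at 130 mm; two short white marks on the can's top, either side of the neck along the can's x, show where the wing points when tight. The two cans may stand on either side.
- red_mid (a joint): How far the black tube (44 mm diameter, with a 52 mm diameter, 8 mm thick collar at its top) stands out of the red can's neck, in m: 0 is fully home (collar on the neck), at most 0.055; starts 0.030 to 0.055. Slides straight up and down, stays where it is left, about 9 N to move.
- red_inner (a joint): How far the yellow inner tube (32 mm diameter, with a 42 mm diameter, 6 mm thick collar at its top) stands out of the black tube, in m: 0 is fully home (collar on collar), at most 0.055; starts 0.030 to 0.055. Slides straight up and down, stays where it is left, about 3 N to move, so pressing down gently on the cap moves it before the black tube.
- red_cap (a joint): How loose the red can's cap is, in rad: 0 is tight (a hard stop, wing along the can's x), at most 1.5; starts 0.8 to 1.35. Turning clockwise seen from above lowers it. The cap is captive on the inner tube's top, does not rise or sink as it turns, and stays where it is left (friction about 0.06 N m).
- red_wing (a point): Centre of the upright wing on the red can's white cap. The wing is 44 mm long (this frame's x), 12 mm thick (y), 26 mm high; z up. It stands on the cap's round disc, 46 mm diameter, 14 mm thick, whose top is 13 mm below this point. The point is on the spout's axis, 171 mm above the bench when both tubes are home, higher by both joint values otherwise. Pinch the wing across its thickness from above; the fingertips may rest on the disc and push down on it.
- red_collar (a point): Centre of the top of the black tube's collar on the red can, 138 mm above the bench when that tube is home.
- blue_can: Blue oil can of the same size and shape as the red one, fixed to the bench; its spout is also drawn out (its cap's top up to 294 mm above the bench) and must be left so. Origin at the centre of its underside.
- blue_wing_end (a point): One end of the wing on the blue can's white cap, 22 mm from its spout's axis, at the wing's mid height; moves if the blue can's spout or cap is moved.
- screwdriver: Loose screwdriver lying on the bench between the cans; origin under its middle.
- spray: Loose green spray can, 60 mm diameter, 150 mm high, standing beyond the cans; origin at the centre of its underside.
- jar: Loose amber glass jar, 70 mm diameter, 80 mm high, standing beyond the cans; origin at the centre of its underside.
- mug: Loose blue mug, 80 mm diameter, 90 mm high, standing beyond the cans; origin at the centre of its underside.
Not all that is in view belongs to the job. There is more than one size of the red_can; the one meant has the size given above.

How it is judged:
By the outcome, as a careful person would: the job done as asked, in the order asked, and still so for the second after the job is handed in, with the robot touching nothing.
It also fails if it takes over 42 s, if anything falls off the work surface, if the arm or the gripper's body presses on something with over 40 N, if the wrist force passes 120 N, or if a joint passes its speed limit or range.

ROBOT

A 7-joint arm with a two-finger parallel gripper is mounted at the origin on the work surface. World frame = base frame: x ahead of the robot, y to its left, z up, the work surface at z = 0. Lengths are in m, angles in rad, forces in N, time in s.
With the tool pointing down it reaches from about 0.425 to 0.95 m from the base axis. Payload 4.7 kg.
Tool frame: the origin (TCP) lies on the centre line of the jaws, within the pads' length; the fingertips stand 11 mm ahead of it and the grasp point (between the pads) lies 8 mm behind it; x points along the fingers, y is the direction in which the jaws open and shut, and the axes are right-handed (so a half turn about x gives the same grasp; the last joint's range is limited). The gripper opens to 87 mm and grips with 3 to 60 N. Pads are 19 mm wide; open, the fingers measure 117 mm over their backs; the gripper's body (75 mm by 190 mm) begins 51 mm behind the grasp point.
Start: joints at [1.079, 0.469, -0.049, 1.532, 0.024, 1.141, -0.082], TCP at [0.301, -0.604, 0.234] pointing down, gripper open.
Joint ranges: [-2.59, 2.59], [-0.33, 1.99], [-1.39, 1.29], [0.1, 2.45], [-1.04, 4.18], [0.21, 1.99], [-2.66, 2.66]. Speed limits (rad/s): [2.57, 2.57, 3.14, 3.14, 3.14, 3.14, 3.14].

INTERFACE

Orientations are given as a rotation vector (axis times angle).
In Python, from station import robot gives the robot as it stands. The module is installed in compiled form; this text tells all that it offers.
- The arm moves only by the tool play_rows, never from a script. Its argument "steps" is one flat list of numbers, 7 for each row, row after row: the closure in counts, from 0 (fully open) to 255 (shut), then the shift along the tool's x, y, z in m, then the turn, a rotation vector about the tool's x, y, z in rad. In form: [hand, tx, ty, tz, rx, ry, rz, hand, tx, ty, tz, rx, ry, rz, ...]. A call has 1 to 5 rows; each row is the pose to reach, as a shift and turn from the pose commanded when the call began, along the tool's axes at that moment; what a row does not reach only later rows make up. A row lasts 1/8 s, in which the tool goes at most 62.5 mm and 10.7 degrees, less where a joint would pass 70% of its speed; a pose out of reach is approached as far as the arm can. A call with a gripper value outside its range is refused whole. The fingers move at their own pace and stop on an object; "grip_force" is the grip in N (left out, the last holds). Time passes only in rows, so rows that repeat a pose let the fingers close. It gives the time, the measured TCP pose, the force and the opening at its end, in the units of the state.
- robot.read_state(): the state, without advancing time (a new reading comes with each control period).
- robot.get_image(name): name is "side" or "top" or "wrist"; returns a dict with "image" (400x640x3 uint8, blue, green, red), "fx", "fy", "cx", "cy" (pixels), "dist_coeffs" ([k1, k2, p1, p2, k3] as OpenCV has them; the pictures are not rectified), "rvec" (rotation vector, rad) and "tvec" (3), from world to camera coordinates, as OpenCV has them; the wrist camera has in their place "hand_eye" (4x4, takes a point from camera to tool coordinates, whose origin is the TCP and whose axes are the tool frame's). Camera axes: x right, y down, z forward; pixel columns grow to the right and rows downward; lengths in m; the calibration is good to about 2 mm. A picture is of the moment at which its call begins: read the wrist's pose just before it. There is no depth.
- robot.close_job(): hands the job in, once; it reports no verdict.
The state is a dict: "time": time; "joints": joint angles; "dq": joint speeds; "joint_efforts": joint torques, N m; "position": TCP position; "eef_rot": TCP orientation; "force": force on the tool from outside, world axes, zero at the start; "moment": the same for the moment, N m; "gripper_width": finger opening in m.
Only numpy, scipy, OpenCV 4.12 (cv2) and the standard library are available. Lean on these libraries where they do the work, as an engineer would, in place of code of your own. Each camera call takes 0.05 s, during which the arm holds its last target.

## Working session

There is one attempt and no reset: what is moved stays moved. The work goes in short steps, Python scripts to look and compute and a tool call to move; the robot and the scene stay as the last step left them, time stands still between calls to the robot, and variables do not carry over. Pictures are saved under pics/ and viewed, and the job is handed in when it is done.

Besides the shell and the picture viewer there is one more tool, called after "Call:" as name(argument=value, ...) on one line, values as JSON. play_rows: Moves the arm, as the interface text tells. Its arguments: {"type":"object","properties":{"steps":{"type":"array","items":{"type":"number"}},"grip_force":{"type":"number"}},"required":["steps"]}

```bash
mkdir -p pics
cat > h.py <<'E'
import numpy as np, cv2
from station import robot
def snap(n,f):
    d=robot.get_image(n); cv2.imwrite('pics/'+f,d['image']); return d
def K(d): return np.array([[d['fx'],0,d['cx']],[0,d['fy'],d['cy']],[0,0,1.]])
def proj(d,P):
    p,_=cv2.projectPoints(np.array(P,float).reshape(-1,3),np.array(d['rvec'],float),np.array(d['tvec'],float),K(d),np.array(d['dist_coeffs'],float)); return p.reshape(-1,2)
def ray(d,uv):
    u=cv2.undistortPoints(np.array(uv,float).reshape(-1,1,2),K(d),np.array(d['dist_coeffs'],float)).reshape(-1,2)
    R=cv2.Rodrigues(np.array(d['rvec'],float))[0]; t=np.array(d['tvec'],float).ravel()
    D=np.c_[u,np.ones(len(u))]@R; return -R.T@t, D/np.linalg.norm(D,axis=1)[:,None]
def atz(d,uv,z):
    o,D=ray(d,uv); return o+D*((z-o[2])/D[:,2])[:,None]
E
python3 - <<'E'
from h import *
import pickle
D={}
for n in ['side','top','wrist']:
    D[n]=snap(n,n+'0.png')
pickle.dump(D,open('d0.pkl','wb'))
print(robot.read_state())
for n in D: print(n,{k:v for k,v in D[n].items() if k!='image'})
E
```

```text
{'time': 0.15, 'joints': array([ 1.07907056,  0.46926788, -0.04859785,  1.53340069,  0.02411381,
        1.140995  , -0.08233253]), 'dq': array([ 0.00117782, -0.00242231, -0.00202989, -0.00346759,  0.00207931,
       -0.0010157 , -0.00117909]), 'joint_efforts': array([ 1.70370968e-03, -5.08426023e+01, -8.07802426e-02, -2.36418343e+01,
       -6.13133004e-02,  3.56097473e-02,  1.28938309e-04]), 'position': array([ 0.30119473, -0.60359185,  0.23274059]), 'eef_rot': array([ 1.9641453 ,  0.46435933, -1.9649439 ]), 'force': array([-0.27595643, -1.28271905,  0.28761538]), 'moment': array([0.03459986, 0.0209277 , 0.00836618]), 'gripper_width': 0.0876141128514373}
side {'fx': 448.71325197902075, 'fy': 448.71325197902075, 'cx': 318.44701850046886, 'cy': 195.24310108677884, 'dist_coeffs': array([-0.04600271,  0.        ,  0.        ,  0.        ,  0.        ]), 'rvec': array([ 0.85664862, -2.3408544 ,  1.26951916]), 'tvec': array([0.4208991 , 0.31731251, 0.65468554])}
top {'fx': 448.1807907187152, 'fy': 448.1807907187152, 'cx': 318.7490487222684, 'cy': 195.22865339100048, 'dist_coeffs': array([-0.08761781,  0.        ,  0.        ,  0.        ,  0.        ]), 'rvec': array([ 2.16203567, -2.1248292 ,  0.10349308]), 'tvec': array([-0.03553816,  0.56958545,  0.93470414])}
wrist {'fx': 312.4219099743752, 'fy': 312.4219099743752, 'cx': 322.3097579724493, 'cy': 196.20588413085164, 'dist_coeffs': array([-0.01754243,  0.        ,  0.        ,  0.        ,  0.        ]), 'hand_eye': array([[ 7.60209298e-04, -2.76335752e-01,  9.61060859e-01,
        -1.51334368e-01],
       [ 9.99999480e-01, -4.43592766e-04, -9.18557275e-04,
         1.07410955e-03],
       [ 6.80149860e-04,  9.61061057e-01,  2.76335272e-01,
        -7.43139350e-02],
       [ 0.00000000e+00,  0.00000000e+00,  0.00000000e+00,
         1.00000000e+00]])}
```

View pics/side0.png

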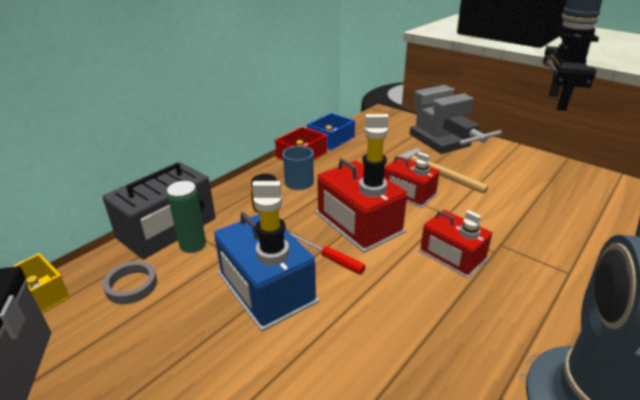

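View pics/top0.png

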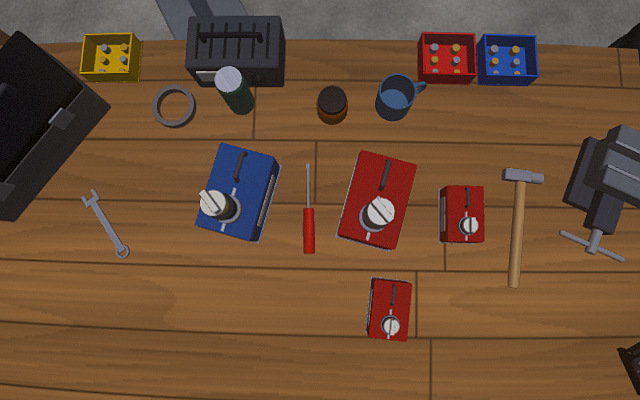

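View pics/wrist0.png

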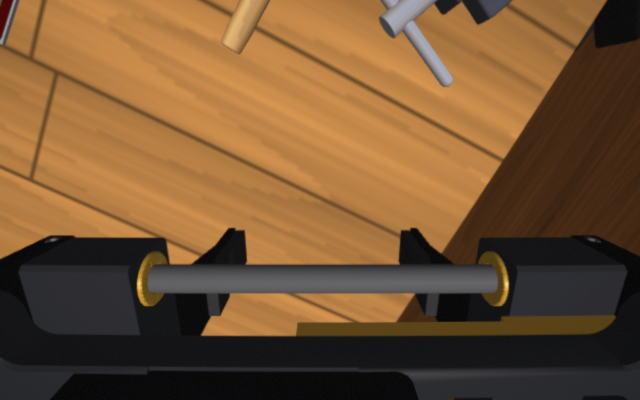

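The candidates in the top view are red cans at (377,200), (462,213) and (389,310). Only the first is as big as the blue can and has its spout drawn out, so it should be the one meant. I'll confirm that in an enlarged crop.

Run:
```python
import cv2,numpy as np
t=cv2.imread('pics/top0.png')[140:260,320:430]; s=cv2.imread('pics/side0.png')[100:260,300:420]
a=cv2.resize(t,None,fx=4,fy=4,interpolation=cv2.INTER_CUBIC)
b=cv2.resize(s,None,fx=3,fy=3,interpolation=cv2.INTER_CUBIC)
a=a[:480]
cv2.imwrite('pics/c0.png',np.hstack([a,b]))
```

```text
(no output)
```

View pics/c0.png

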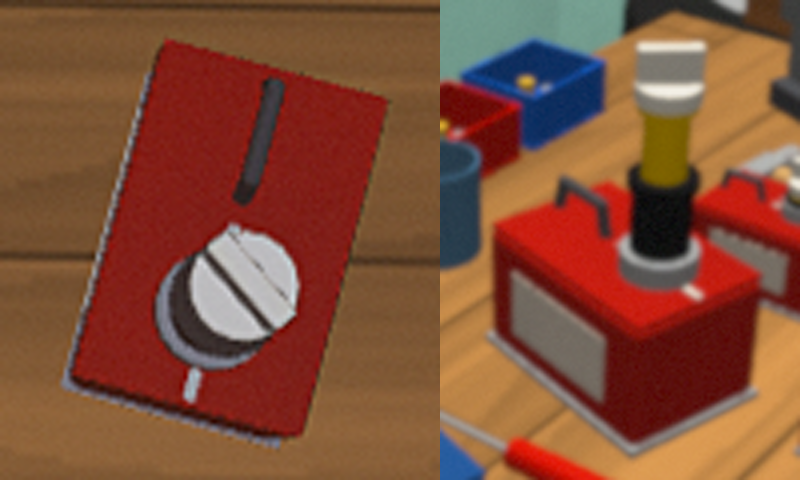

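```bash
cat > fit.py <<'E'
from h import *
import pickle
D=pickle.load(open('d0.pkl','rb')); T=D['top'];S=D['side']
C=atz(T,[[361.25,150],[417,165],[395,249.25],[338.75,235]],.110)
print(C.round(4), [np.linalg.norm(C[i]-C[(i+1)%4]).round(4) for i in range(4)])
c=C.mean(0); ax=(C[0]+C[1]-C[2]-C[3]); ax/=np.linalg.norm(ax); yaw=np.arctan2(ax[1],ax[0])
print('can',c,'yaw',np.degrees(yaw))
sp=c[:2]-.04*ax[:2]; print('spout',sp)
# heights on spout axis from side picture
for z in [.13,.138,.18,.19,.2,.21,.22,.23,.24,.25,.26,.27,.28,.29]:
    print(z,proj(S,[*sp,z])[0].round(1),proj(T,[*sp,z])[0].round(1))
E
python3 fit.py
```

```text
[[ 0.6541 -0.112   0.11  ]
 [ 0.6251 -0.2242  0.11  ]
 [ 0.4561 -0.1797  0.11  ]
 [ 0.4823 -0.0689  0.11  ]] [np.float64(0.116), np.float64(0.1747), np.float64(0.1139), np.float64(0.1772)]
can [ 0.5544054  -0.14620099  0.11      ] yaw -14.422367691979556
spout [ 0.51566596 -0.13623827]
0.13 [373.1 182.8] [374.  217.9]
0.138 [373.3 179.6] [374.4 217.6]
0.18 [374.3 162.2] [376.6 215.9]
0.19 [374.6 157.9] [377.2 215.4]
0.2 [374.9 153.6] [377.7 215. ]
0.21 [375.1 149.2] [378.3 214.5]
0.22 [375.4 144.8] [378.9 214. ]
0.23 [375.7 140.3] [379.5 213.6]
0.24 [376.  135.8] [380.2 213.1]
0.25 [376.2 131.2] [380.8 212.6]
0.26 [376.5 126.5] [381.5 212. ]
0.27 [376.8 121.8] [382.2 211.5]
0.28 [377.1 117.1] [382.9 210.9]
0.29 [377.4 112.3] [383.6 210.4]
```

```bash
cat > ov.py <<'E'
from h import *
import pickle,sys
def model(sp,yaw,mid,inn,th):
    L=[]
    def circ(r,z):
        a=np.linspace(0,2*np.pi,60); return np.c_[sp[0]+r*np.cos(a),sp[1]+r*np.sin(a),0*a+z]
    L.append(((0,255,255),circ(.029,.13)))
    L.append(((0,255,0),circ(.026,.138+mid)))
    L.append(((0,255,0),circ(.023,.144+mid+inn)))
    L.append(((255,0,255),circ(.023,.158+mid+inn)))
    z=.171+mid+inn;w=yaw+th;R=np.array([[np.cos(w),-np.sin(w)],[np.sin(w),np.cos(w)]])
    for dz in(-.013,.013):
        q=np.array([[.022,.006],[-.022,.006],[-.022,-.006],[.022,-.006],[.022,.006]])@R.T+sp
        L.append(((255,0,0),np.c_[q,np.full(5,z+dz)]))
    R=np.array([[np.cos(yaw),-np.sin(yaw)],[np.sin(yaw),np.cos(yaw)]])
    q=np.array([[.13,.06],[-.05,.06],[-.05,-.06],[.13,-.06],[.13,.06]])@R.T+sp
    for z in (0,.11): L.append(((255,255,255),np.c_[q,np.full(5,z)]))
    return L
def draw(d,L,box,f):
    x0,x1,y0,y1=box
    im=cv2.resize(d['image'][y0:y1,x0:x1],None,fx=f,fy=f,interpolation=cv2.INTER_CUBIC)
    for c,P in L:
        p=((proj(d,P)-[x0,y0]+.5)*f-.5); cv2.polylines(im,[np.round(p*8).astype(np.int32)],False,c,1,cv2.LINE_AA,3)
    return im
E
cat > o1.py <<'E'
from ov import *
D=pickle.load(open('d0.pkl','rb'))
a=list(map(float,sys.argv[1:7]))
L=model(np.array(a[:2]),np.radians(a[2]),*a[3:6])
A=draw(D['top'],L,(330,420,145,255),5); B=draw(D['side'],L,(345,415,100,210),5)
cv2.imwrite('pics/'+sys.argv[7],np.hstack([A,B]))
E
python3 o1.py .5157 -.1362 -14.4 .05 .049 .98 o1.png
```

```text
(no output)
```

View pics/o1.png

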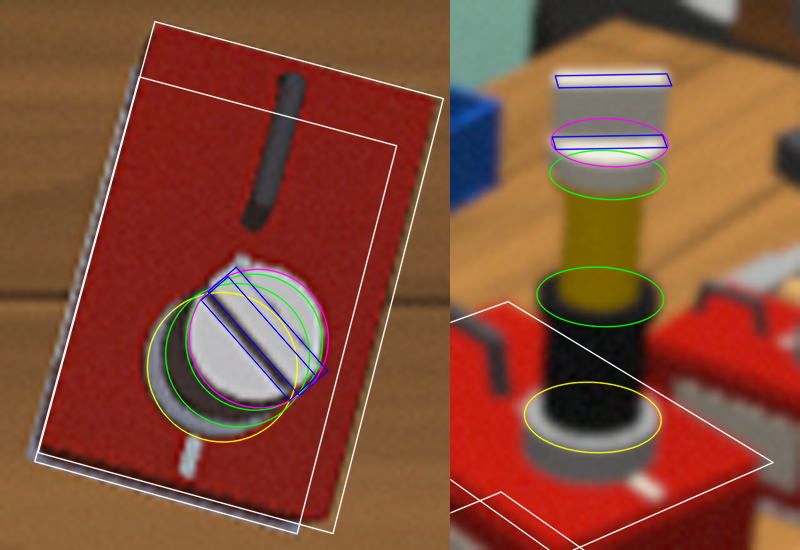

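```bash
python3 o1.py .5157 -.1365 -14.4 .052 .050 .98 o2.png
cat > st.py <<'E'
from h import *
def pose(s=None):
    s=s or robot.read_state(); return np.array(s['position']),cv2.Rodrigues(np.array(s['eef_rot'],float))[0],s
def rel(target,yaw_y):
    # tool pointing straight down, tool y at world yaw yaw_y (deg)
    p,R,s=pose(); a=np.radians(yaw_y); y=np.array([np.cos(a),np.sin(a),0]);x=np.array([0,0,-1.]);Rt=np.c_[x,y,np.cross(x,y)]
    return R.T@(np.array(target)-p), cv2.Rodrigues(R.T@Rt)[0].ravel()
def info():
    p,R,s=pose(); print('t',round(s['time'],2),'p',p.round(4),'yawy',np.degrees(np.arctan2(R[1,1],R[0,1])).round(2),'x',R[:,0].round(4),'F',s['force'].round(1),'M',s['moment'].round(2),'w',round(s['gripper_width'],4),'j',s['joints'].round(3))
E
python3 -c "
from st import *
info();p,R,s=pose();print(R.round(3))
for y in (131.7,-48.3): print(rel([.5157,-.1365,.37],y))"
```

```text
t 0.15 p [ 0.3012 -0.6036  0.2327] yawy -63.48 x [-7.0e-04  1.3e-03 -1.0e+00] F [-0.3 -1.3  0.3] M [0.03 0.02 0.01] w 0.0876 j [ 1.079  0.469 -0.049  1.533  0.024  1.141 -0.082]
[[-0.001  0.446 -0.895]
 [ 0.001 -0.895 -0.446]
 [-1.    -0.001  0.   ]]
(array([-0.13680397, -0.32238215, -0.40047706]), array([2.87661641e+00, 2.14513704e-03, 2.02646200e-04]))
(array([-0.13680397, -0.32238215, -0.40047706]), array([-2.64975466e-01, -1.40066704e-04,  1.48269385e-03]))
```

View pics/o2.png

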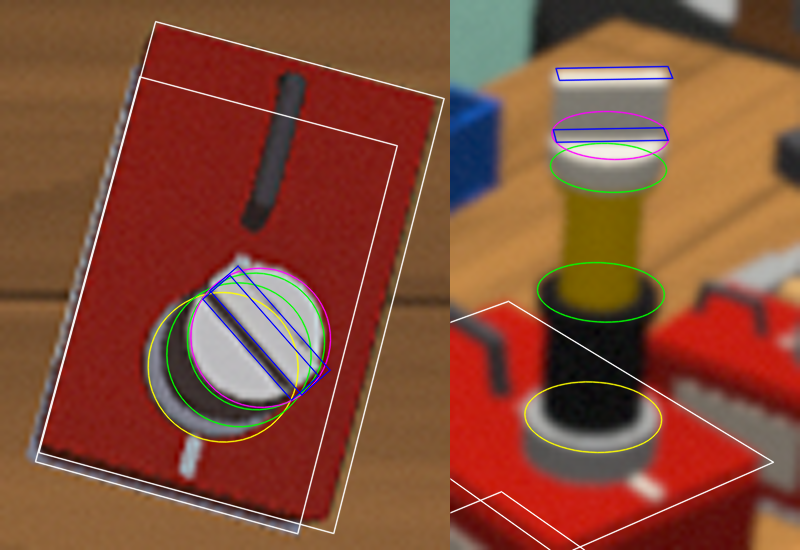

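The confirmed target is the big red can, with its cap at about (380,212) in the top view and (377,118) in the side view. The overlay fits: spout at (0.516,-0.1365), both tubes out by about 0.10 m together, and cap about 0.98 rad loose. Next I'll go up and over it.

Call:
play_rows(steps=[0,-0.0625,0,0,0,0,0,0,-0.125,-0.0,-0.0,0,0,0,0,-0.137,-0.037,-0.046,-0.05,0,0,0,-0.137,-0.074,-0.092,-0.1,0,0,0,-0.137,-0.111,-0.138,-0.15,0,0], grip_force=20)

```text
time: 0.78
position: [0.3759, -0.4412, 0.3706]
eef_rot: [1.87, 0.593, -1.87]
force: [0.7, 0.1, 0.8]
gripper_width: 0.0868
```

```bash
python3 -c "
from st import *
info();print(rel([.5157,-.1365,.37],-48.3))"
```

```text
t 0.78 p [ 0.3759 -0.4412  0.3706] yawy -54.81 x [ 3.e-04 -2.e-04 -1.e+00] F [0.7 0.1 0.8] M [-0.01 -0.08  0.01] w 0.0868 j [ 0.908  0.23  -0.143  1.565  0.033  1.349 -0.196]
(array([ 0.00056891, -0.16843783, -0.28988186]), array([-0.11355683, -0.00011895, -0.000322  ]))
```

Call:
play_rows(steps=[100,0,-0.03,-0.05,-0.02,0,0,100,0,-0.06,-0.1,-0.04,0,0,100,0,-0.09,-0.15,-0.06,0,0,100,0,-0.12,-0.2,-0.08,0,0,100,0,-0.15,-0.25,-0.11,0,0])

```text
time: 1.4
position: [0.4938, -0.1748, 0.3705]
eef_rot: [1.8, 0.681, -1.8]
force: [0.4, -0.3, 0.1]
gripper_width: 0.0539
```

```bash
python3 -c "
from st import *
info();print(rel([.5157,-.1365,.36],-48.3))
W=snap('wrist','w1.png')"
```

```text
t 1.4 p [ 0.4938 -0.1748  0.3705] yawy -48.54 x [ 1.e-04 -3.e-04 -1.e+00] F [ 0.4 -0.3  0.1] M [-0.05 -0.09  0.03] w 0.0539 j [ 0.572  0.146 -0.355  1.674  0.052  1.331 -0.64 ]
(array([ 0.01048449, -0.01422873, -0.0417231 ]), array([-0.00425717,  0.0001697 , -0.00028643]))
```

View pics/w1.png

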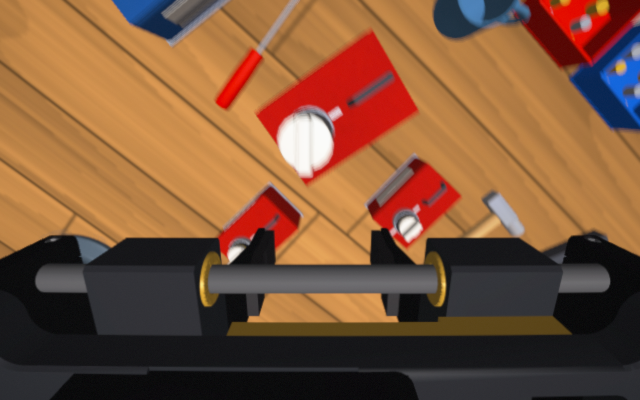

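Call:
play_rows(steps=[110,0,-0.01,-0.02,0,0,0,110,0,-0.01,-0.02,0,0,0])

```text
time: 1.7
position: [0.5022, -0.1542, 0.3704]
eef_rot: [1.799, 0.684, -1.799]
force: [0.3, 0.3, -0.4]
gripper_width: 0.05
```

```bash
cat > wov.py <<'E'
from st import *
from ov import model
import sys
# overlay on the wrist image; args sp x y yaw mid inn th file
def wcam():
    p,R,s=pose(); d=robot.get_image('wrist'); H=d['hand_eye']
    Rc=R@H[:3,:3]; tc=R@H[:3,3]+p
    U,_,V=np.linalg.svd(Rc.T); Rw=U@V
    d['rvec']=cv2.Rodrigues(Rw)[0].ravel(); d['tvec']=-Rw@tc; return d
if __name__=='__main__':
    a=list(map(float,sys.argv[1:7])); d=wcam(); import pickle; pickle.dump(d,open('w.pkl','wb'))
    from ov import draw
    sp=np.array(a[:2]); c=proj(d,[*sp,.171+a[3]+a[4]])[0]; print(c)
    b=(max(0,int(c[0])-90),int(c[0])+90,max(0,int(c[1])-70),max(140,int(c[1])+70))
    A=draw(d,model(sp,np.radians(a[2]),*a[3:6]),b,4); B=draw(d,[],b,4)
    cv2.imwrite('pics/'+sys.argv[7],A); cv2.imwrite('pics/r'+sys.argv[7],B)
E
python3 wov.py .5157 -.1365 -14.4 .051 .05 .98 wo1.png; python3 -c "
from st import *
info();print(rel([.5157,-.1365,.36],-48.3))"
```

```text
[316.57025712 173.22067516]
t 1.75 p [ 0.5017 -0.156   0.3703] yawy -48.53 x [-6.e-04 -4.e-04 -1.e+00] F [-0.1 -0.1 -0.1] M [ 0.01 -0.02  0.01] w 0.0499 j [ 0.545  0.151 -0.37   1.67   0.056  1.332 -0.682]
(array([ 0.01032609, -0.00532208, -0.02336491]), array([-0.00405187,  0.00067924,  0.00013267]))
```

View pics/wo1.png

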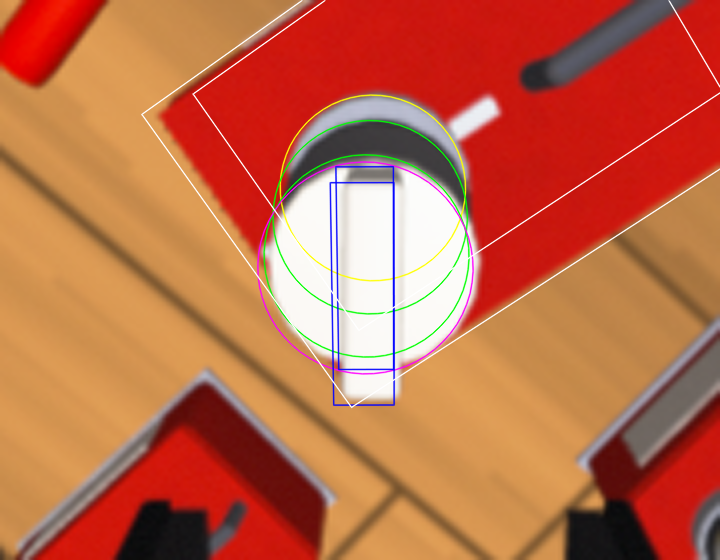

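View pics/rwo1.png

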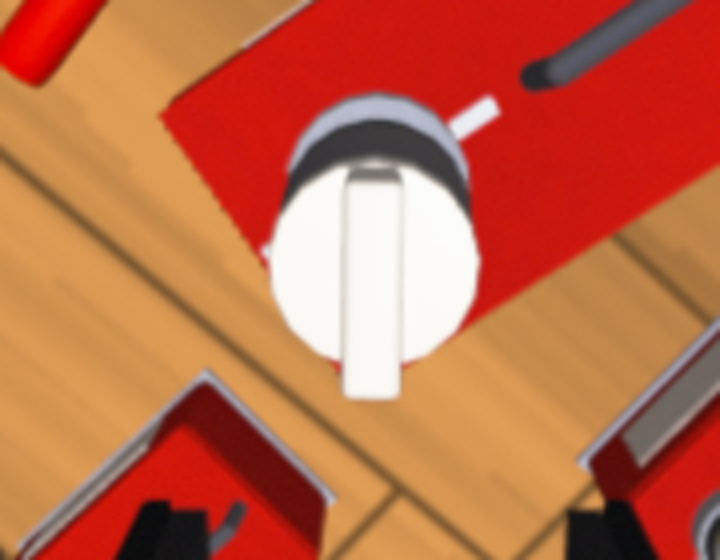

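The wing sits about 1.6 mm toward tool +y from the model and is aligned with the jaws. Corrected spout position: (0.5168,-0.1377).

```bash
python3 -c "
from st import *
info();print(rel([.5168,-.1377,.276],-48.4))"
```

```text
t 1.75 p [ 0.5017 -0.156   0.3703] yawy -48.53 x [-6.e-04 -4.e-04 -1.e+00] F [-0.1 -0.1 -0.1] M [ 0.01 -0.02  0.01] w 0.0499 j [ 0.545  0.151 -0.37   1.67   0.056  1.332 -0.682]
(array([ 0.09432583, -0.00368344, -0.02345161]), array([-0.00230654,  0.00067935,  0.00013208]))
```

Call:
play_rows(steps=[110,0,-0.004,-0.0235,0,0,0,110,0.02,-0.004,-0.0235,0,0,0,110,0.04,-0.004,-0.0235,0,0,0,110,0.04,-0.004,-0.0235,0,0,0])

```text
time: 2.25
position: [0.5155, -0.139, 0.329]
eef_rot: [1.8, 0.68, -1.806]
force: [-0.2, -0.0, -0.8]
gripper_width: 0.0495
```

```bash
python3 wov.py .5168 -.1377 -14.4 .051 .05 .98 wo2.png; python3 -c "
from st import *
info();print(rel([.5168,-.1377,.276],-48.4))"
```

```text
[321.69494419 212.92779626]
t 2.3 p [ 0.5163 -0.1388  0.3303] yawy -48.71 x [-1.2e-03 -2.0e-04 -1.0e+00] F [ 0.2 -0.4  0.1] M [-0.03 -0.02  0.01] w 0.0495 j [ 0.512  0.19  -0.385  1.715  0.075  1.252 -0.74 ]
(array([ 0.05429143, -0.00044341, -0.00111854]), array([-0.0054896 ,  0.00101635,  0.00066752]))
```

View pics/wo2.png

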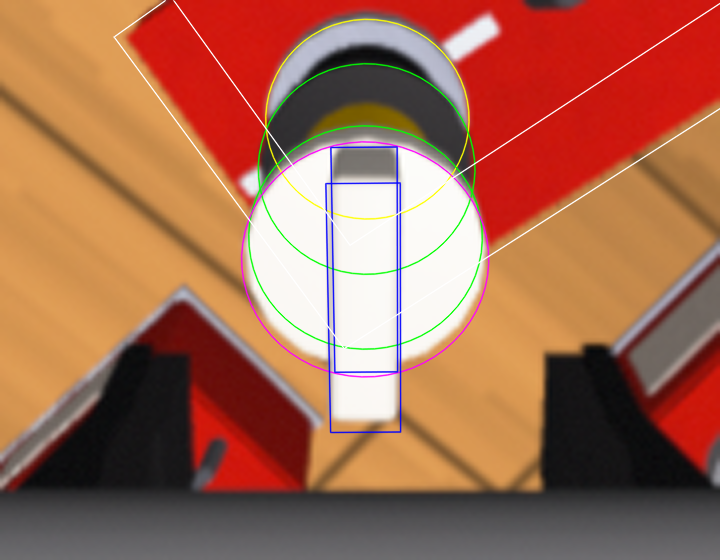

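Call:
play_rows(steps=[110,0.019,-0.0,-0.001,0,0,0,110,0.038,-0.0,-0.001,0,0,0,110,0.054,-0.0,-0.001,0,0,0,110,0.056,0,-0.001,0,0,0,110,0.056,0,-0.001,0,0,0])

```text
time: 2.92
position: [0.5181, -0.1368, 0.2752]
eef_rot: [1.802, 0.68, -1.8]
force: [0.4, 0.7, 1.1]
gripper_width: 0.0493
```

```bash
python3 -c "
from st import *
info();snap('wrist','w3.png');snap('side','s3.png')
im=cv2.imread('pics/s3.png')[60:220,300:440];cv2.imwrite('pics/s3c.png',cv2.resize(im,None,fx=3.5,fy=3.5))"
```

```text
t 2.92 p [ 0.5181 -0.1368  0.2752] yawy -48.6 x [ 1.1e-03 -3.0e-04 -1.0e+00] F [0.4 0.7 1.1] M [-0.03 -0.04  0.  ] w 0.0493 j [ 0.504  0.231 -0.386  1.794  0.095  1.134 -0.761]
```

View pics/s3c.png

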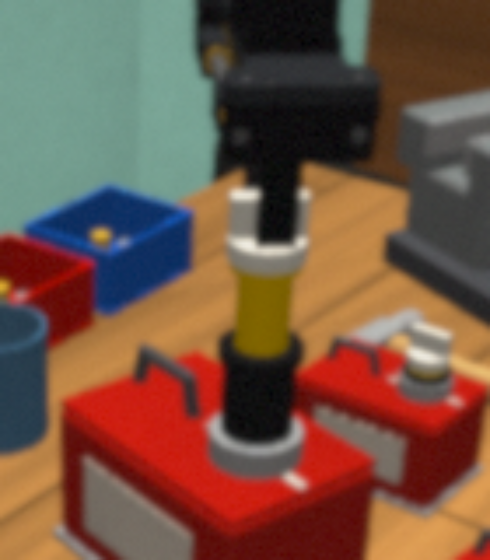

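View pics/w3.png

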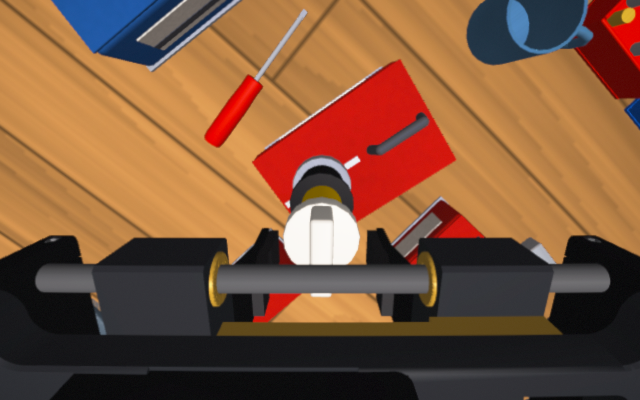

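The jaws straddle the wing, with the wing at (321,245) in the wrist picture and the tips just above the disc. Closing now.

Call:
play_rows(steps=[255,0,0,0,0,0,0,255,0,0,0,0,0,0,255,0,0,0,0,0,0,255,0,0,0,0,0,0,255,0,0,0,0,0,0], grip_force=20)

```text
time: 3.65
position: [0.5175, -0.1364, 0.2746]
eef_rot: [1.801, 0.681, -1.801]
force: [-0.3, -0.0, 0.7]
gripper_width: 0.0121
```

```bash
python3 -c "
from st import *
info()"
```

```text
t 3.65 p [ 0.5175 -0.1364  0.2746] yawy -48.59 x [-4.e-04  3.e-04 -1.e+00] F [-0.3 -0.   0.7] M [0.08 0.06 0.  ] w 0.0121 j [ 0.504  0.231 -0.386  1.795  0.095  1.134 -0.761]
```

Gripped at 12.1 mm. I'll push down slowly so the inner tube goes in first.

Call:
play_rows(steps=[255,0.004,0,0,0,0,0,255,0.008,0,0,0,0,0,255,0.012,0,0,0,0,0,255,0.016,0,0,0,0,0,255,0.02,0,0,0,0,0])

```text
time: 4.28
position: [0.5176, -0.1365, 0.2542]
eef_rot: [1.801, 0.681, -1.801]
force: [-1.7, 1.1, 3.9]
gripper_width: 0.0123
```

```bash
python3 -c "
from st import *
info();snap('side','s4.png')
im=cv2.imread('pics/s4.png')[60:220,300:440];cv2.imwrite('pics/s4c.png',cv2.resize(im,None,fx=3.5,fy=3.5))"
```

```text
t 4.28 p [ 0.5176 -0.1365  0.2542] yawy -48.58 x [-2.e-04  2.e-04 -1.e+00] F [-1.7  1.1  3.9] M [ 0.28  0.39 -0.02] w 0.0123 j [ 0.501  0.248 -0.385  1.822  0.104  1.091 -0.769]
```

View pics/s4c.png

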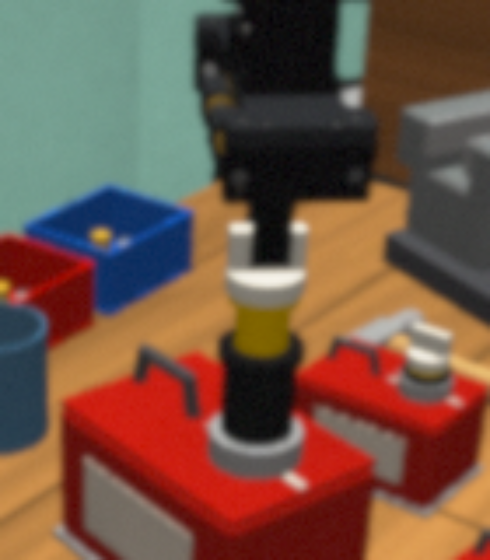

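Only the yellow tube is moving; the black collar stays at (260,345) in the crop and the force is about 4 N. Continuing.

Call:
play_rows(steps=[255,0.004,0,0,0,0,0,255,0.008,0,0,0,0,0,255,0.012,0,0,0,0,0,255,0.016,0,0,0,0,0,255,0.02,0,0,0,0,0])

```text
time: 4.95
position: [0.5176, -0.1365, 0.2342]
eef_rot: [1.801, 0.681, -1.801]
force: [-2.6, 1.2, 3.1]
gripper_width: 0.0118
```

Call:
play_rows(steps=[255,0.003,0,0,0,0,0,255,0.006,0,0,0,0,0,255,0.008,0,0,0,0,0])

```text
time: 5.32
position: [0.5176, -0.1365, 0.2263]
eef_rot: [1.801, 0.681, -1.801]
force: [-2.7, 1.7, 2.7]
gripper_width: 0.0118
```

Call:
play_rows(steps=[255,0.002,0,0,0,0,0,255,0.004,0,0,0,0,0])

```text
time: 5.58
position: [0.5177, -0.1365, 0.2234]
eef_rot: [1.801, 0.68, -1.801]
force: [-4.4, 3.1, 8.2]
gripper_width: 0.0119
```

```bash
python3 -c "
from st import *
info();snap('side','s5.png')
im=cv2.imread('pics/s5.png')[60:220,300:440];cv2.imwrite('pics/s5c.png',cv2.resize(im,None,fx=3.5,fy=3.5))"
```

```text
t 5.58 p [ 0.5177 -0.1365  0.2234] yawy -48.58 x [ 1.e-04 -3.e-04 -1.e+00] F [-4.4  3.1  8.2] M [ 0.65  1.16 -0.12] w 0.0119 j [ 0.495  0.278 -0.382  1.86   0.12   1.026 -0.784]
```

View pics/s5c.png

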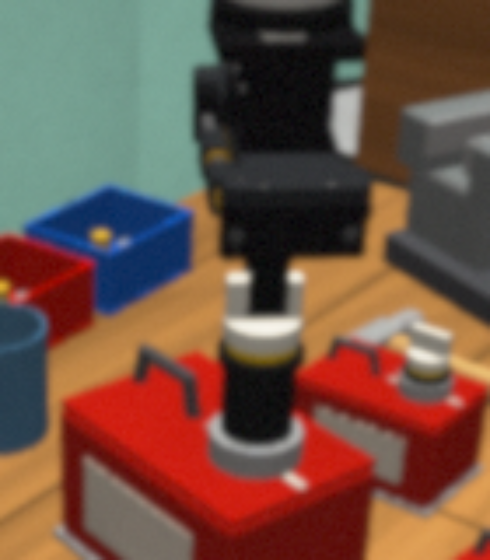

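The force rose to 8 N and only the yellow collar still shows at (260,355), so the inner tube is home. Now the black tube, with a 1 mm shift to ease the side load.

Call:
play_rows(steps=[255,0.004,-0.001,0,0,0,0,255,0.008,-0.001,0,0,0,0,255,0.012,-0.001,0,0,0,0,255,0.016,-0.001,0,0,0,0,255,0.02,-0.001,0,0,0,0])

```text
time: 6.25
position: [0.5176, -0.1364, 0.2037]
eef_rot: [1.802, 0.678, -1.799]
force: [-3.8, 1.7, 9.3]
gripper_width: 0.0115
```

```bash
python3 -c "
from st import *
info()"
```

```text
t 6.25 p [ 0.5176 -0.1364  0.2037] yawy -48.61 x [ 0.0016 -0.0013 -1.    ] F [-3.8  1.7  9.3] M [ 0.39  0.87 -0.06] w 0.0115 j [ 0.49   0.297 -0.379  1.884  0.132  0.982 -0.796]
```

Call:
play_rows(steps=[255,0.004,0,0,0,0,0,255,0.008,0,0,0,0,0,255,0.012,0,0,0,0,0,255,0.016,0,0,0,0,0,255,0.02,0,0,0,0,0])

```text
time: 6.88
position: [0.5176, -0.1364, 0.1837]
eef_rot: [1.801, 0.679, -1.799]
force: [-4.1, 1.2, 9.6]
gripper_width: 0.012
```

Call:
play_rows(steps=[255,0.002,0,0,0,0,0,255,0.004,0,0,0,0,0])

```text
time: 7.12
position: [0.5176, -0.1364, 0.1796]
eef_rot: [1.801, 0.679, -1.799]
force: [-3.2, 1.4, 8.6]
gripper_width: 0.0118
```

Call:
play_rows(steps=[255,0.002,0,0,0,0,0,255,0.003,0,0,0,0,0])

```text
time: 7.38
position: [0.5176, -0.1364, 0.1766]
eef_rot: [1.801, 0.679, -1.799]
force: [-4.3, 1.2, 8.9]
gripper_width: 0.0119
```

```bash
python3 -c "
from st import *
info();snap('side','s6.png')
im=cv2.imread('pics/s6.png')[60:220,300:440];cv2.imwrite('pics/s6c.png',cv2.resize(im,None,fx=3.5,fy=3.5))"
```

```text
t 7.38 p [ 0.5176 -0.1364  0.1766] yawy -48.6 x [ 0.0016 -0.0012 -1.    ] F [-4.3  1.2  8.9] M [ 0.36  0.82 -0.03] w 0.0119 j [ 0.483  0.328 -0.374  1.913  0.149  0.926 -0.811]
```

View pics/s6c.png

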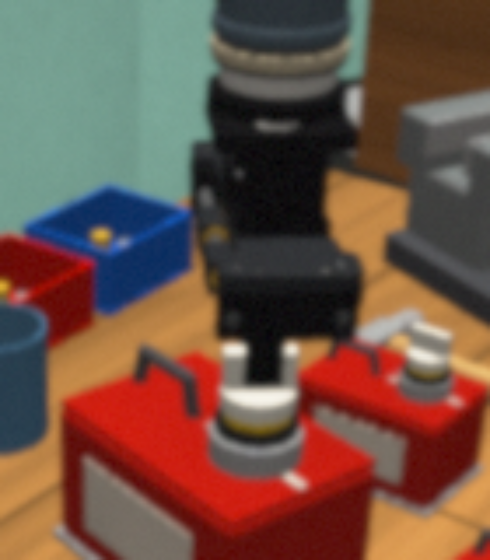

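Call:
play_rows(steps=[255,0.001,0,0,0,0,0,255,0.002,0,0,0,0,0])

```text
time: 7.68
position: [0.5177, -0.1364, 0.1757]
eef_rot: [1.801, 0.678, -1.8]
force: [-5.8, 2.6, 18.6]
gripper_width: 0.012
```

Call:
play_rows(steps=[255,0.001,0,0,0,0,0,255,0.001,0,0,0,0,0])

```text
time: 7.92
position: [0.5178, -0.1364, 0.1756]
eef_rot: [1.801, 0.678, -1.799]
force: [-8.6, 2.2, 20.1]
gripper_width: 0.0121
```

Call:
play_rows(steps=[255,0.001,0,0,0,0,0,255,0.001,0,0,0,0,0])

```text
time: 8.18
position: [0.5179, -0.1364, 0.1754]
eef_rot: [1.801, 0.677, -1.799]
force: [-10.0, 2.5, 25.5]
gripper_width: 0.0119
```

The black tube's hard stop is at z≈0.1756, and the force rises to 25 N. I'll ease the load and turn clockwise, which is +rx for a tool pointing down.

Call:
play_rows(steps=[255,-0.0015,-0.0005,0.0006,0,0,0,255,-0.0015,-0.0005,0.0006,0.1,0,0,255,-0.0015,-0.0005,0.0006,0.2,0,0,255,-0.0015,-0.0005,0.0006,0.3,0,0])

```text
time: 8.68
position: [0.5176, -0.1363, 0.1756]
eef_rot: [1.992, 0.421, -1.986]
force: [-5.2, 2.2, 15.9]
gripper_width: 0.0118
```

```bash
python3 -c "
from st import *
info()"
```

```text
t 8.68 p [ 0.5176 -0.1363  0.1756] yawy -65.94 x [ 0.0034 -0.0017 -1.    ] F [-5.2  2.2 15.9] M [0.53 1.24 0.04] w 0.0118 j [ 0.434  0.322 -0.314  1.918  0.125  0.917 -1.091]
```

Call:
play_rows(steps=[255,0,0,0,0.1,0,0,255,0,0,0,0.2,0,0,255,0,0,0,0.3,0,0,255,0,0,0,0.4,0,0,255,0,0,0,0.5,0,0])

```text
time: 9.3
position: [0.5175, -0.1361, 0.1757]
eef_rot: [-2.185, 0.089, 2.177]
force: [-5.0, 1.8, 14.9]
gripper_width: 0.0121
```

```bash
python3 -c "
from st import *
info()"
```

```text
t 9.3 p [ 0.5175 -0.1361  0.1757] yawy -94.58 x [ 0.0034 -0.0014 -1.    ] F [-5.   1.8 14.9] M [0.7  1.21 0.07] w 0.0121 j [ 0.355  0.313 -0.217  1.922  0.085  0.912 -1.554]
```

Call:
play_rows(steps=[255,0,0,0,0.08,0,0,255,0,0,0,0.14,0,0,255,0,0,0,0.14,0,0])

```text
time: 9.68
position: [0.5175, -0.1361, 0.1756]
eef_rot: [-2.111, 0.231, 2.104]
force: [-5.3, 2.8, 14.4]
gripper_width: 0.0117
```

```bash
python3 -c "
from st import *
info()"
```

```text
t 9.68 p [ 0.5175 -0.1361  0.1756] yawy -102.44 x [ 0.0033 -0.0012 -1.    ] F [-5.3  2.8 14.4] M [0.62 1.23 0.01] w 0.0117 j [ 0.334  0.311 -0.19   1.924  0.074  0.91  -1.681]
```

Call:
play_rows(steps=[255,0,0,0,0.04,0,0,255,0,0,0,0.04,0,0])

```text
time: 9.93
position: [0.5175, -0.1361, 0.1756]
eef_rot: [-2.088, 0.27, 2.081]
force: [-4.6, 2.7, 15.3]
gripper_width: 0.0117
```

```bash
python3 -c "
from st import *
info()"
```

```text
t 9.93 p [ 0.5175 -0.1361  0.1756] yawy -104.71 x [ 0.0032 -0.0012 -1.    ] F [-4.6  2.7 15.3] M [0.65 1.2  0.04] w 0.0117 j [ 0.328  0.31  -0.183  1.924  0.071  0.91  -1.718]
```

Call:
play_rows(steps=[255,0,0,0,0.04,0,0,255,0,0,0,0.04,0,0])

```text
time: 10.18
position: [0.5176, -0.1361, 0.1756]
eef_rot: [-2.067, 0.308, 2.06]
force: [-4.6, 1.0, 16.2]
gripper_width: 0.012
```

```bash
python3 -c "
from st import *
info()"
```

```text
t 10.18 p [ 0.5176 -0.1361  0.1756] yawy -106.91 x [ 0.0034 -0.0018 -1.    ] F [-4.6  1.  16.2] M [0.6  1.25 0.4 ] w 0.012 j [ 0.321  0.31  -0.175  1.924  0.069  0.909 -1.754]
```

Call:
play_rows(steps=[255,0,0,0,0.04,0,0,255,0,0,0,0.04,0,0])

```text
time: 10.42
position: [0.5177, -0.1361, 0.1755]
eef_rot: [-2.045, 0.346, 2.036]
force: [-3.4, 2.2, 14.7]
gripper_width: 0.0123
```

```bash
python3 -c "
from st import *
info()
snap('side','s7.png')
im=cv2.imread('pics/s7.png')[60:220,300:440];cv2.imwrite('pics/s7c.png',cv2.resize(im,None,fx=3.5,fy=3.5))"
```

```text
t 10.43 p [ 0.5177 -0.1361  0.1755] yawy -109.19 x [ 0.0037 -0.0019 -1.    ] F [-3.4  2.2 14.7] M [0.51 1.05 0.45] w 0.0123 j [ 0.315  0.309 -0.168  1.925  0.066  0.909 -1.791]
```

View pics/s7c.png

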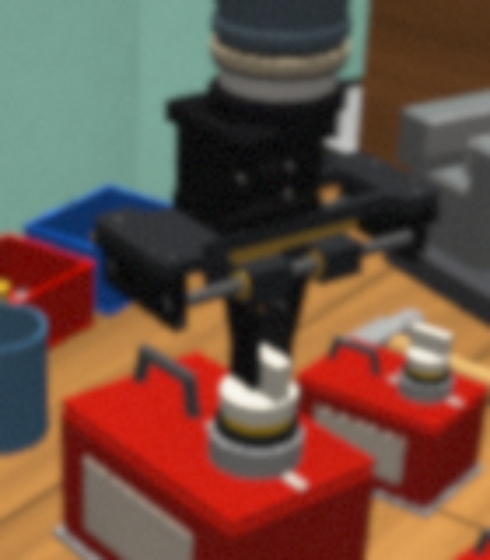

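The stop is reached: the moment jumped from about 0.04 to 0.45 N m at yaw -105 to -107°, where -104.4° was predicted. Releasing in place, then straight up.

Call:
play_rows(steps=[110,0,0,0,0,0,0,110,0,0,0,0,0,0,110,0,0,0,0,0,0,110,0,0,0,0,0,0])

```text
time: 10.98
position: [0.5161, -0.1361, 0.1727]
eef_rot: [-2.038, 0.347, 2.039]
force: [-1.4, 0.5, 0.2]
gripper_width: 0.044
```

```bash
python3 -c "
from st import *
info()"
```

```text
t 10.97 p [ 0.5161 -0.1361  0.1727] yawy -109.33 x [-3.e-04 -1.e-04 -1.e+00] F [-1.4  0.5  0.2] M [0.02 0.01 0.04] w 0.044 j [ 0.315  0.312 -0.167  1.928  0.065  0.907 -1.792]
```

Call:
play_rows(steps=[110,-0.015,0,0,0,0,0,110,-0.04,0,0,0,0,0,110,-0.08,0,0,0,0,0,110,-0.12,0,0,0,0,0,110,-0.12,0,0,0,0,0])

```text
time: 11.6
position: [0.5184, -0.1362, 0.2977]
eef_rot: [-2.048, 0.348, 2.029]
force: [1.4, -0.4, -0.4]
gripper_width: 0.0492
```

```bash
python3 wov.py .517 -.1375 -14.4 0 0 0 wo8.png;python3 -c "
from st import *
info()
import pickle
from ov import *
d=snap('side','s8.png');t=snap('top','t8.png')
L=model(np.array([.5168,-.1375]),np.radians(-14.6),0,0,0)
cv2.imwrite('pics/s8c.png',np.hstack([draw(d,[],(335,415,130,220),5),draw(d,L,(335,415,130,220),5)]))"
```

```text
[322.55830587 193.55004616]
t 11.65 p [ 0.5171 -0.1361  0.2954] yawy -109.32 x [ 0.0045 -0.0012 -1.    ] F [-1.3 -0.1 -0.6] M [ 0.08  0.08 -0.01] w 0.0492 j [ 0.324  0.194 -0.17   1.78   0.036  1.166 -1.765]
```

View pics/s8c.png

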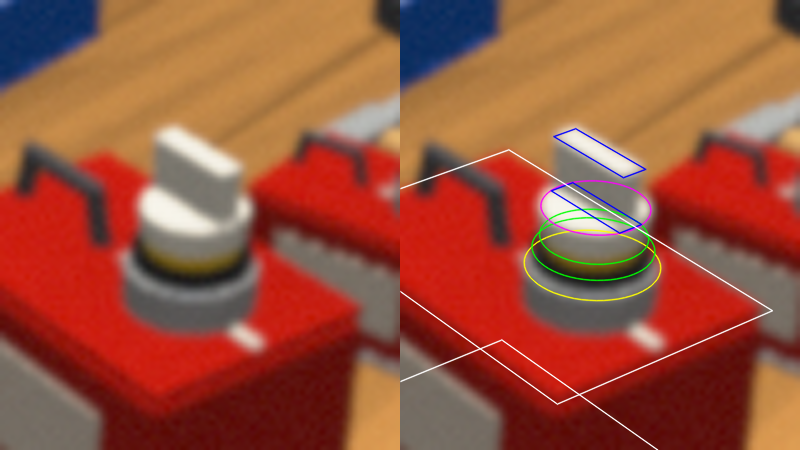

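View pics/wo8.png

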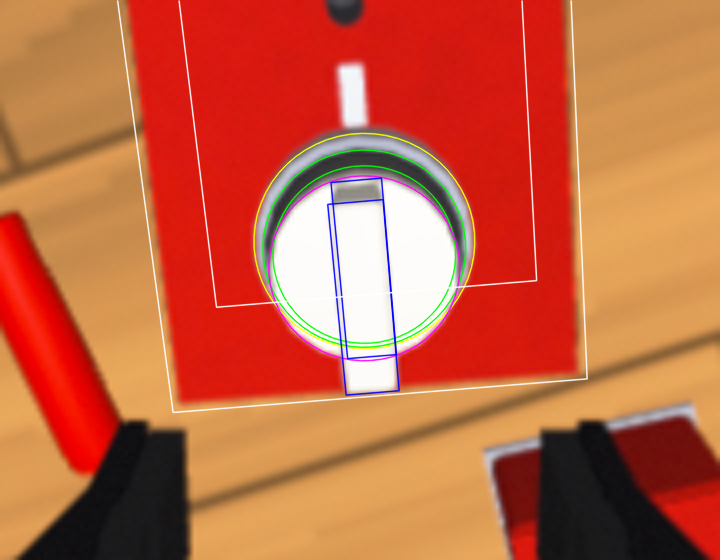

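View pics/t8.png

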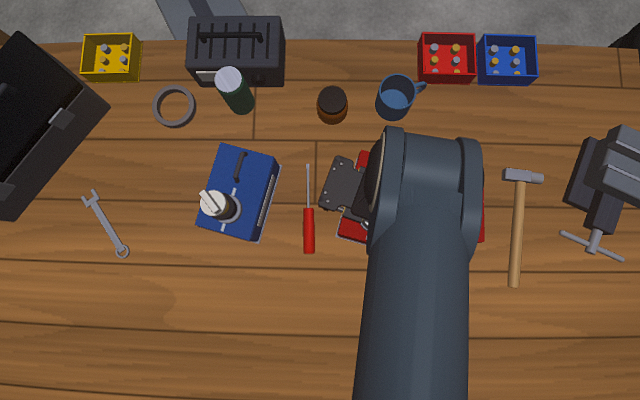

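```bash
python3 -c "
from h import *
a=cv2.imread('pics/top0.png').astype(int);b=cv2.imread('pics/t8.png').astype(int)
d=abs(a-b).max(2)
for n,(x0,x1,y0,y1) in dict(blue=(190,285,140,245),screw=(298,318,160,258),spray=(210,260,60,120),jar=(312,350,82,126),mug=(372,428,72,122)).items(): print(n,d[y0:y1,x0:x1].mean().round(2),np.percentile(d[y0:y1,x0:x1],99))
print(robot.close_job())"
```

```text
blue 8.84 15.0
screw 8.86 14.410000000000082
spray 7.84 15.0
jar 6.89 13.289999999999964
mug 7.25 13.0
the job is handed in; nothing more can be done
None
```

The red can is closed up and the job is handed in, at about 11.8 s on the robot's clock.

- **Spout:** I pinched the wing and pushed down slowly. The yellow tube went in first at about 3–4 N, then the black tube at about 9 N. The push stopped hard at z≈0.1756 m, with the force rising to about 25 N.
- **Cap:** I turned it clockwise until the moment jumped to about 0.45 N m. That was at tool yaw -105 to -107°, where the picture-based estimate was -104.4°. I kept turning to -109°, so the pads slipped slightly on the wing after the stop.
- **Release:** I opened the jaws and went straight up. The force was near zero and nothing was lifted.

**Last checks:**
- **Wrist view:** the fully closed model, with both tubes home and the cap tight, lies on the real parts, and the wing lines up with the white mark on the can's top.
- **Side view:** it agrees, apart from an offset of 1–2 pixels that was there at the start too.
- **Other things:** the before and after top views differ only by image noise at the blue can, screwdriver, spray can, jar and mug.

No check failed.

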